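Uncover the marked tin and hold the spring-tip probe on its spot

ROBOT

A 6-joint arm with a two-finger parallel gripper is mounted at the origin on the work surface. World frame = base frame: x ahead of the robot, y to its left, z up, the work surface at z = 0. Lengths are in mm, angles in rad, forces in N, time in s.
With the tool pointing down it reaches from about 275 to 1000 mm from the base axis. Payload 8.4 kg.
Tool frame: the origin (TCP) lies on the centre line of the jaws, within the pads' length; the fingertips stand r.tip_reach ahead of it and the grasp point (between the pads) lies 11 mm behind it (r.tip_reach is the distance from the TCP to the fingertips, in mm); z points along the fingers, y is the line along which they close (so a half turn about z gives the same grasp; the last joint's range is limited). The gripper opens to 85 mm and grips with 20 to 120 N. Pads are 22 mm wide; open, the fingers measure 114 mm over their backs; the gripper's body (76 mm by 85 mm) begins 54 mm behind the grasp point. The pads swing forward as they close: fully open they stand 13 mm farther back than shut.
Start: joints at [1.18, 0.353, 1.633, -0, 1.155, -0.002], TCP at [236.923, 578.356, 216.581] pointing down, gripper open.
Joint ranges: [-2.63, 2.63], [-0.92, 2.1], [0.06, 2.66], [-1.3, 4.44], [0, 2.69], [-3.02, 3.02]. Speed limits (rad/s): [2.22, 2.22, 2.79, 3.14, 3.14, 3.14].

INTERFACE

Orientations are given as [roll, pitch, yaw] about the fixed x, y, z axes, in that order (R = Rz(yaw) Ry(pitch) Rx(roll)).
In Python, from rig import r gives the robot as it stands.
- The arm moves only by the tool carry_out, never from a script. Its argument "targets" is a list of rows, each an object with "dp": the shift along the tool's x, y, z in mm, a list of three; "yaw": the turn about the tool's z in degrees. A call has 1 to 12 rows; each row is the pose to reach, as a shift and turn from the pose commanded when the call began, along the tool's axes at that moment; what a row does not reach only later rows make up. A row lasts 1/8 s, in which the tool goes at most 62.5 mm and 10.7 degrees, less where a joint would pass 70% of its speed; a pose out of reach is approached as far as the arm can. A call with a gripper value outside its range is refused whole. "fingers" is the opening, from -1 (shut) to 1 (fully open), so that 0 is half open, set as the call begins (left out, the last holds). The fingers move at their own pace and stop on an object; "grip_force" is the grip in N (left out, the last holds). Time passes only in rows, so rows that repeat a pose let the fingers close. It gives the time, the measured TCP pose, the force, the opening and the grip force at its end, in the units of the state.
- r.sense(): the state, without advancing time (a new reading comes with each control period).
- r.grab_frame(name): name is "side" or "top" or "wrist"; returns the picture (400x640x3 uint8, red, green, blue); there is no depth.
- r.get_calibration(name): a dict with "fx", "fy", "cx", "cy" (pixels), "rvec" (rotation vector, rad) and "tvec" (3), from world to camera coordinates, as OpenCV has them. Camera axes: x right, y down, z forward; pixel columns grow to the right and rows downward; lengths in mm; the calibration is good to about 2 mm. A picture is of the moment at which its call begins: read the wrist's pose just before it. get_calibration takes no time and is no camera call; for the wrist camera it gives the pose at the moment of the call.
- r.sign_off(): hands the job in; it is judged then, once.
The state is a dict: "clock": time; "qpos": joint angles; "qvel": joint speeds; "joint_efforts": joint torques, N m; "eef_pos": TCP position; "tcp_rot": TCP orientation; "contact_force": force on the tool from outside, world axes, zero at the start; "wrist_torque": the same for the moment, N m; "opening": opening from 0.0 (shut) to 1.0 (fully open); "grasp_force": force on a finger pad.
Only numpy, scipy, OpenCV 4.12 (cv2) and the standard library are available. Lean on these libraries where they do the work, as an engineer would, in place of code of your own. Each camera call takes 0.05 s, during which the arm holds its last target. There are 200 camera calls.

TASK

The lid presser has been left standing on one of the tins in the tray, covering the ring mark engraved on its lid: stand the presser upright in the empty steel utensil pot, foot down on the pot's floor, and let go of it. Then take the thermometer probe out of its dock and hold it upright with its tip gently on the dot in the middle of the ring, the spring tip pushed about halfway in and never bottomed hard, and finish while still holding it there. Leave the other tins and everything else where they are, and do not shove the tin about.

Things in the scene. Friction and masses are not known exactly. Their poses are not given: they have to be found in the camera images.
- presser: lid presser standing upright on the tested tin: steel disc foot 54 mm across and 8 mm thick, steel rod 10 mm thick, then a black round handle 22 mm in diameter from 93 to 170 mm above the foot's underside (the top); 0.13 to 0.21 kg. Origin: centre of the foot's underside; z up along the handle
- crock: round open steel utensil pot, empty, fixed to the table: 92 mm outside diameter, 86 mm inside, rim 105 mm above the table, inner floor 5 mm above the table. Origin: centre of its underside, on the table. It may stand to the left or to the right of the tray; the dock is on the other side
- probe: handheld surface thermometer probe, standing tip down in the dock: black collar 36 mm across from 0 to 8 mm above the origin, white round handle 24 mm in diameter from 8 to 100 mm (the top), steel stem 11 mm thick from 0 to 40 mm below the origin, then a brass spring tip 8 mm thick ending 60 mm below the origin when free; 0.13 kg. Origin: centre of the collar's underside, where it rests on the dock's top; z up along the handle
- probe_tip (a point): flat end of the probe's brass spring tip (moves with the tip), 60 mm below the probe's origin when the tip is free
- plunger (a joint): how far the spring tip is pushed into the stem: 0 free, 0.012 m bottomed; it pushes back with about 0.6 N at first touch rising to about 4.2 N at 12 mm (300 N/m)
- dock: grey block 85 by 85 mm, 75 mm high, fixed to the table, with an upright 19 mm hole in its middle that the probe's stem hangs in; the probe must rise 60 mm to be clear. Origin: centre of its underside
- tin_tested: round lidded metal tin, 47 mm high, lid 87 mm across, loose in the tray, 0.28 to 0.49 kg; origin centre of its underside, z up. The one under the presser; the only one with a ring mark, which is 16 mm from the lid's centre along the tin's x
- spot (a point): the dot in the middle of the dark engraved ring (20 mm across) on the tested tin's lid, on the lid's top face; under the presser's foot at first
- tray: shallow white tray 250 by 250 mm, walls 18 mm high and 6 mm thick, floor 6 mm above the table, fixed; four tins stand in it two by two about 110 mm apart. Origin: centre of its underside
- tin_b: plain round lidded metal tin, 47 mm high, lid 87 mm across, loose in the tray, 0.35 kg; origin centre of its underside, z up; leave alone
- tin_c: plain round lidded metal tin, 47 mm high, lid 87 mm across, loose in the tray, 0.35 kg; origin centre of its underside, z up; leave alone
- tin_d: plain round lidded metal tin, 47 mm high, lid 87 mm across, loose in the tray, 0.35 kg; origin centre of its underside, z up; leave alone
- palette_knife: palette knife 280 mm long lying flat beyond the tray; leave alone
- bowl: white bowl 120 mm across, 55 mm high, left of and beyond the tray; leave alone
- spray_bottle: white bottle 64 mm across, 160 mm high, far left; leave alone
- spice_jar: jar 56 mm across, 90 mm high, far right; leave alone
- forming_ring: open steel ring 80 mm across, 45 mm high, between the robot and the tray; leave alone
- spoon: steel spoon lying between the robot and the tray; leave alone
Things that resemble listed ones, but are neither listed nor needed, are in the scene too. Leave any orange or purple look-alike of the probe alone.

How it is judged:
By the outcome, as a careful person would: the job done as asked, in the order asked, and still so for the second after the job is handed in, while the arm keeps its last pose, push and grip.
It also fails if it takes over 61 s, if anything falls off the work surface, if the arm or the gripper's body presses on something with over 40 N, if the wrist force passes 120 N, or if a joint passes its speed limit or range.

## Working session

There is one attempt and no reset: what is moved stays moved. The work goes in short steps, Python scripts to look and compute and a tool call to move; the robot and the scene stay as the last step left them, time stands still between calls to the robot, and variables do not carry over. Pictures are saved under pics/ and viewed, at most 13 in all, crops included, and the job is handed in when it is done.

Besides the shell and the picture viewer there is one more tool, called after "Emit:" as name(argument=value, ...), one argument or row to a line, values as JSON. carry_out: Moves the arm, as the interface text tells. Its arguments: {"type":"object","properties":{"targets":{"type":"array","items":{"type":"object","properties":{"dp":{"type":"array","items":{"type":"number"}},"yaw":{"type":"number"}}}},"fingers":{"type":"number"},"grip_force":{"type":"number"}},"required":["targets"]}

```bash
mkdir -p pics; ls; cat > h.py <<'E'
import numpy as np, cv2
from rig import r
def ray(n,uv,c=None):
    c=c or r.get_calibration(n); R=cv2.Rodrigues(np.array(c["rvec"],float))[0]; t=np.array(c["tvec"],float).ravel()
    d=R.T@np.array([(uv[0]-c["cx"])/c["fx"],(uv[1]-c["cy"])/c["fy"],1.]); return -R.T@t,d
def onz(n,uv,z,c=None):
    o,d=ray(n,uv,c); return o+d*(z-o[2])/d[2]
def proj(n,p,c=None):
    c=c or r.get_calibration(n); K=np.array([[c["fx"],0,c["cx"]],[0,c["fy"],c["cy"]],[0,0,1.]])
    return cv2.projectPoints(np.array([p],float),np.array(c["rvec"],float),np.array(c["tvec"],float),K,None)[0].ravel()
def snap(n,f):
    im=r.grab_frame(n); cv2.imwrite("pics/"+f,cv2.cvtColor(im,cv2.COLOR_RGB2BGR)); return im
E
python3 - <<'E'
from h import *
print(r.sense(), r.tip_reach)
for n in("side","top"):
    snap(n,n+"1.png"); o,d=ray(n,(320,200)); print(n,o,d)
E
```

```text
pics
{'clock': 0.0, 'qpos': array([ 1.17962946e+00,  3.53626428e-01,  1.63414373e+00, -1.14217207e-05,
        1.15523128e+00, -2.38942944e-03]), 'qvel': array([ 0.00010203,  0.00206116,  0.00096255, -0.0012763 , -0.00202697,
       -0.00145476]), 'joint_efforts': array([-7.51951611e-04, -6.05238175e+01, -3.42074883e+01, -9.03895830e-05,
        9.32738709e-03, -3.56980280e-06]), 'eef_pos': array([236.71300065, 577.88602133, 215.87117144]), 'tcp_rot': array([-3.14018385e+00,  7.07687504e-06,  2.75281984e+00]), 'contact_force': array([-0.51836354,  0.32727699, -0.75320535]), 'wrist_torque': array([ 0.02870004, -0.03782696,  0.00784924]), 'grasp_force': 0.0, 'opening': 1.0045738955705619} 8.0
side [  167.56148405 -1306.89734907   814.97199909] [ 0.25047235  0.84678217 -0.46936415]
top [373.94201844   6.63425912 989.82331634] [ 0.19359776 -0.0057666  -0.98108549]
```

View pics/top1.png

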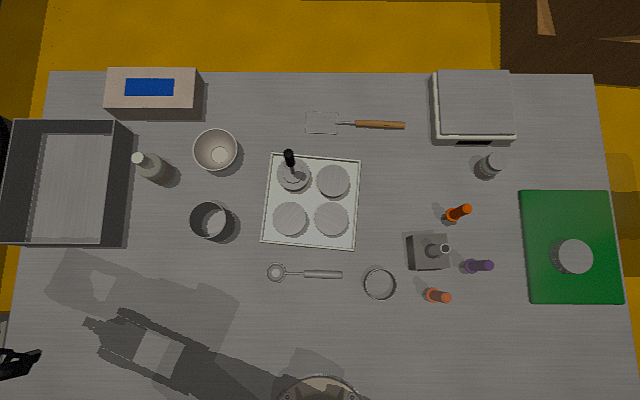

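View pics/side1.png

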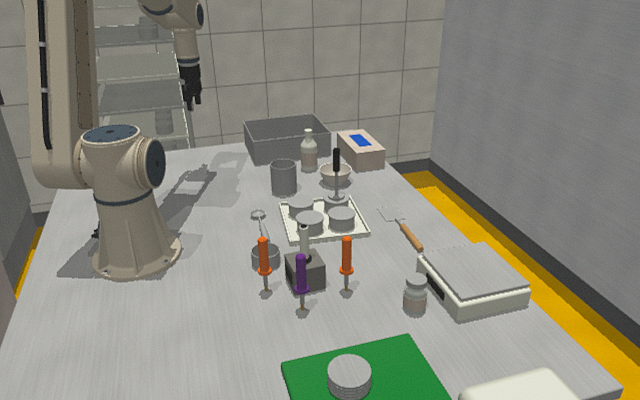

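The top view shows the presser's handle top at about (289,153), its tin at (294,175), the pot at (211,220), the dock at (428,252) and the white probe's top at (445,248). Look-alikes stand at (460,211), (480,265) and (438,295). In the side view the presser top is at (336,150), the pot at (284,178) and the probe top at (304,227).

```bash
python3 - <<'E'
from h import *
def tri(a,b):
    (o1,d1),(o2,d2)=ray("top",a),ray("side",b); s=np.linalg.lstsq(np.c_[d1,-d2],o2-o1,rcond=None)[0]
    p,q=o1+s[0]*d1,o2+s[1]*d2; return ((p+q)/2).round(1),round(np.linalg.norm(p-q),1)
print("presser top",onz("top",(289,153),220),tri((289,153),(336,150)))
print("probe top",onz("top",(445,248),175),tri((445,248),(304,226)))
im=cv2.imread("pics/top1.png"); hsv=cv2.cvtColor(im,cv2.COLOR_BGR2HSV)
# dark handle
m=(hsv[...,2]<45).astype(np.uint8); m[:, :265]=0;m[:,320:]=0;m[:140]=0;m[200:]=0
ys,xs=np.nonzero(m);print("handle px",xs.min(),xs.max(),ys.min(),ys.max())
print("tin rough",onz("top",(294,175),53),"dock",onz("top",(428,252),75))
print("pot rim",onz("top",(208,219),105), "L/R rim",onz("top",(190,221),105),onz("top",(227,221),105))
for uv in((466,208),(488,265),(447,295)):print("lookalike top",onz("top",uv,175))
cv2.imwrite("pics/c1.png",np.hstack([cv2.resize(im[140:260,180:330],None,fx=2.66,fy=2.66,interpolation=2),cv2.resize(im[190:310,380:530],None,fx=2.66,fy=2.66,interpolation=2)]))
E
```

```text
presser top [630.09638205  70.2446999  220.        ] (array([629.6,  70.4, 219.5]), np.float64(1.2))
probe top [ 428.79225882 -273.13702599  175.        ] (array([ 429.9, -273.1,  175.7]), np.float64(2.3))
handle px 273 318 149 191
tin rough [625.32596209  69.66418016  53.        ] dock [ 425.52454029 -265.00675967   75.        ]
pot rim [500.19271432 272.23357625 105.        ] L/R rim [495.08263613 315.39948112 105.        ] [495.56606025 226.01839797 105.        ]
lookalike top [ 518.2368122  -325.89919514  175.        ]
lookalike top [ 392.51532605 -364.49354385  175.        ]
lookalike top [ 328.75626175 -271.1384533   175.        ]
```

View pics/c1.png

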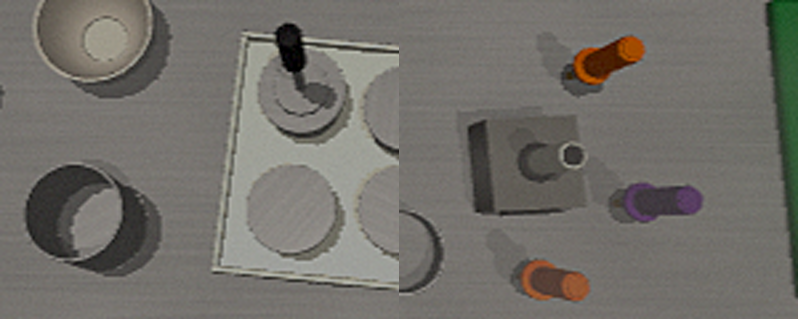

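Emit:
carry_out(
  targets=[
    {"dp": [-20,-10,-40],"yaw": 0},
    {"dp": [-555,-321,-115],"yaw": -22.3},
    {"dp": [-555,-321,-115],"yaw": -22.3},
    {"dp": [-555,-321,-115],"yaw": -22.3},
    {"dp": [-555,-321,-115],"yaw": -22.3},
    {"dp": [-555,-321,-115],"yaw": -22.3},
    {"dp": [-555,-321,-115],"yaw": -22.3},
    {"dp": [-555,-321,-115],"yaw": -22.3},
    {"dp": [-555,-321,-115],"yaw": -22.3},
    {"dp": [-555,-321,-115],"yaw": -22.3},
    {"dp": [-555,-321,-115],"yaw": -22.3},
    {"dp": [-555,-321,-115],"yaw": -22.3},
  ],
  fingers=1,
  grip_force=40,
)

```text
clock: 1.6
eef_pos: [630.8, 67.3, 331.3]
tcp_rot: [-3.141, 0.0, 3.138]
contact_force: [0.3, 0.6, -0.4]
opening: 0.998
grasp_force: 0.0
```

```bash
python3 - <<'E'
from h import *
s=r.sense();print(s["eef_pos"],s["tcp_rot"]);c=r.get_calibration("wrist");im=snap("wrist","w1.png")
print(ray("wrist",(320,200),c),proj("wrist",(630,70,223),c),proj("wrist",(498,271,105),c))
print(proj("wrist",s["eef_pos"],c))
E
```

```text
[630.78815642  67.33404102 331.25017211] [-3.14067801e+00  3.87825297e-04  3.13789229e+00]
(array([551.69393233,  67.90389924, 487.57455379]), array([ 0.30635326,  0.01668996, -0.95198666])) [317.20599236 192.81506498] [493.41613369  51.12615735]
[314.06085543 248.24789876]
```

View pics/w1.png

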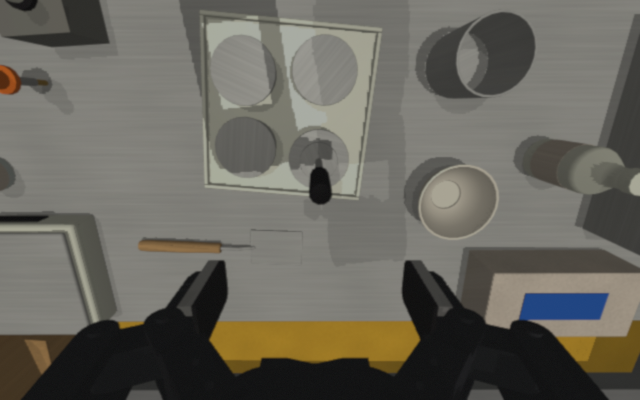

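The wrist view shows the presser's handle top at (320,192), matching the projected (317,193), and the pot's rim centred near (495,53).

```bash
python3 - <<'E'
from h import *
im=cv2.imread("pics/w1.png");g=im.max(2)
m=(g[160:215,295:345]<40).astype(np.uint8)
for y in(165,170,175,180,185,190,195,200,203,206):
    x=np.nonzero(g[y,300:345]<40)[0]; print(y,x.min()+300 if len(x) else None,x.max()+300 if len(x) else None)
print(onz("wrist",(319.5,192),223))
for uv in((457,54),(534,45),(495,11),(487,95),(495,53)):print(uv,onz("wrist",uv,105))
E
```

```text
165 None None
170 313 325
175 311 327
180 311 328
185 310 329
190 310 330
195 310 330
200 313 327
203 318 322
206 None None
[627.86502432  73.72425544 223.        ]
(457, 54) [499.21896138 231.70668461 105.        ]
(534, 45) [490.22334417 317.26143072 105.        ]
(495, 11) [456.62533296 267.13887392 105.        ]
(487, 95) [543.33367376 273.52426658 105.        ]
(495, 53) [498.29752033 274.75368522 105.        ]
```

Emit:
carry_out(
  targets=[
    {"dp": [2,5,50],"yaw": 0},
    {"dp": [2,5,88],"yaw": 0},
    {"dp": [2,5,88],"yaw": 0},
  ],
)

```text
clock: 2.02
eef_pos: [623.9, 76.8, 240.5]
tcp_rot: [-3.141, -0.007, -3.14]
contact_force: [0.1, 0.1, 0.3]
opening: 0.997
grasp_force: 0.0
```

```bash
python3 - <<'E'
from h import *
s=r.sense();print(s["eef_pos"],s["tcp_rot"]);c=r.get_calibration("wrist");im=snap("wrist","w2.png")
print(proj("wrist",(629,72,223),c),proj("wrist",s["eef_pos"],c))
u,v=proj("wrist",(629,72,223),c).astype(int);g=im.max(2)
for y in range(v-60,v+31,6):
    x=np.nonzero(g[y,u-60:u+60]<45)[0]; print(y,(x.min()+u-60,x.max()+u-60) if len(x) else None)
E
```

```text
[623.94966048  76.79494918 240.47021848] [-3.14112903 -0.0066879  -3.14002831]
[306.48533688 242.91466285] [314.10126147 248.16269714]
182 None
188 None
194 None
200 (np.int64(303), np.int64(316))
206 (np.int64(298), np.int64(320))
212 (np.int64(297), np.int64(320))
218 (np.int64(296), np.int64(321))
224 (np.int64(295), np.int64(321))
230 (np.int64(294), np.int64(322))
236 (np.int64(293), np.int64(322))
242 (np.int64(292), np.int64(322))
248 (np.int64(293), np.int64(322))
254 (np.int64(296), np.int64(319))
260 None
266 None
272 None
```

View pics/w2.png

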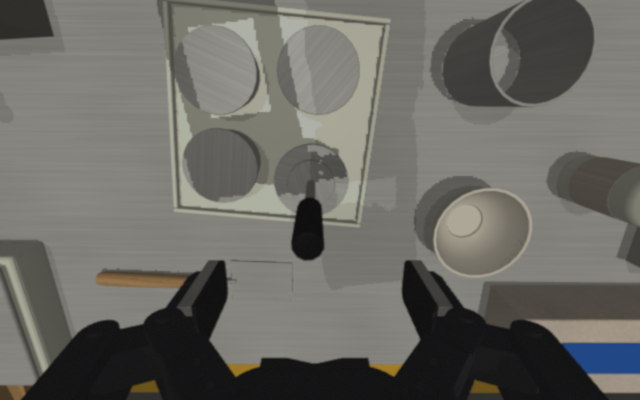

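The handle top is now at (307,243) in the wrist view, which agrees with (629,72,223). The arm is a few mm off, so I'll correct that and let it settle.

Emit:
carry_out(
  targets=[
    {"dp": [-2.2,-3.7,0],"yaw": 0},
    {"dp": [-2.2,-3.7,0],"yaw": 0},
    {"dp": [-2.2,-3.7,0],"yaw": 0},
  ],
)

```text
clock: 2.45
eef_pos: [629.5, 72.2, 244.7]
tcp_rot: [3.141, 0.002, -3.141]
contact_force: [0.0, -0.5, 0.4]
opening: 0.999
grasp_force: 0.0
```

Emit:
carry_out(
  targets=[
    {"dp": [0,0,25],"yaw": 0},
    {"dp": [0,0,45],"yaw": 0},
    {"dp": [0,0,60],"yaw": 0},
    {"dp": [0,0,60],"yaw": 0},
    {"dp": [0,0,60],"yaw": 0},
  ],
)

```text
clock: 3.08
eef_pos: [629.5, 72.3, 184.3]
tcp_rot: [3.141, 0.001, -3.141]
contact_force: [0.2, 0.2, -0.0]
opening: 0.999
grasp_force: 0.0
```

Emit:
carry_out(
  targets=[
    {"dp": [0,0,0],"yaw": 0},
    {"dp": [0,0,0],"yaw": 0},
    {"dp": [0,0,0],"yaw": 0},
    {"dp": [0,0,0],"yaw": 0},
    {"dp": [0,0,0],"yaw": 0},
    {"dp": [0,0,0],"yaw": 0},
    {"dp": [0,0,0],"yaw": 0},
    {"dp": [0,0,0],"yaw": 0},
  ],
  fingers=-1,
  grip_force=40,
)

```text
clock: 4.08
eef_pos: [629.2, 72.3, 183.9]
tcp_rot: [3.142, 0.001, -3.141]
contact_force: [-0.4, 0.4, 5.4]
opening: 0.243
grasp_force: 39.3
```

Emit:
carry_out(
  targets=[
    {"dp": [0,0,-5],"yaw": 0},
    {"dp": [0,0,-20],"yaw": 0},
    {"dp": [0,0,-50],"yaw": 0},
    {"dp": [0,0,-90],"yaw": 0},
    {"dp": [20,30,-100],"yaw": 0},
    {"dp": [45,69,-100],"yaw": 0},
    {"dp": [75,115,-100],"yaw": 0},
    {"dp": [105,161,-100],"yaw": 0},
    {"dp": [123,189,-100],"yaw": 0},
    {"dp": [130,200,-100],"yaw": 0},
    {"dp": [130,200,-100],"yaw": 0},
    {"dp": [130,200,-100],"yaw": 0},
  ],
)

```text
clock: 5.58
eef_pos: [499.6, 271.3, 283.7]
tcp_rot: [-3.141, 0.0, 3.141]
contact_force: [-0.2, -0.9, -2.1]
opening: 0.242
grasp_force: 39.3
```

```bash
python3 - <<'E'
from h import *
s=r.sense();print(s["eef_pos"],s["tcp_rot"],s["opening"],s["grasp_force"]);a=snap("top","t2.png");b=snap("side","s2.png")
cv2.imwrite("pics/c2.png",cv2.cvtColor(np.hstack([cv2.resize(a[130:280,160:360],None,fx=2,fy=2),cv2.resize(b[100:250,240:380],None,fx=2,fy=2)]),4))
E
```

```text
[499.58743713 271.28159656 283.71167712] [-3.14119071e+00  3.08091467e-04  3.14131882e+00] 0.2421668113803684 39.276806116104126
```

View pics/c2.png

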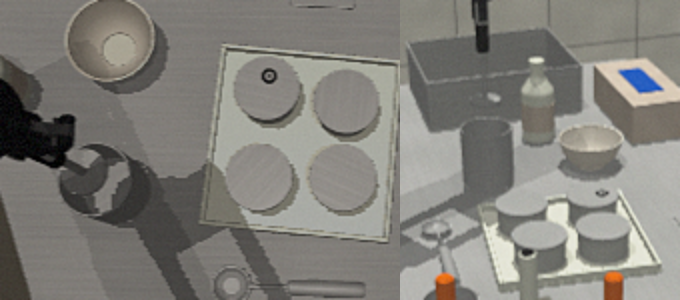

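The presser is held above the pot, with its foot at (204,216) in the top view. The ring is uncovered, with its dot at (294.5,168).

```bash
python3 - <<'E'
from h import *
print("foot",onz("top",(204,216),157)); 
im=cv2.imread("pics/t2.png").max(2).astype(int)
sub=im[158:178,284:305]; ys,xs=np.nonzero(sub<75); uv=((xs.min()+xs.max())/2+284,(ys.min()+ys.max())/2+158); print(uv,len(xs),onz("top",uv,53))
E
```

```text
foot [499.62483211 266.18679812 157.        ]
(np.float64(294.0), np.float64(167.5)) 29 [645.75599634  70.0339538   53.        ]
```

Emit:
carry_out(
  targets=[
    {"dp": [0,0,30],"yaw": 0},
    {"dp": [0,0,65],"yaw": 0},
    {"dp": [0,0,100],"yaw": 0},
    {"dp": [0,0,125],"yaw": 0},
    {"dp": [0,0,138],"yaw": 0},
    {"dp": [0,0,143],"yaw": 0},
    {"dp": [0,0,145],"yaw": 0},
    {"dp": [0,0,145],"yaw": 0},
  ],
)

```text
clock: 6.68
eef_pos: [499.4, 272.4, 139.3]
tcp_rot: [3.141, 0.001, -3.141]
contact_force: [0.5, -0.1, -1.9]
opening: 0.24
grasp_force: 39.3
```

Emit:
carry_out(
  targets=[
    {"dp": [0,0,1.5],"yaw": 0},
    {"dp": [0,0,2.5],"yaw": 0},
    {"dp": [0,0,2.5],"yaw": 0},
  ],
)

```text
clock: 7.05
eef_pos: [498.9, 272.2, 136.1]
tcp_rot: [3.142, 0.0, -3.141]
contact_force: [-0.3, -0.3, -1.0]
opening: 0.243
grasp_force: 39.3
```

Emit:
carry_out(
  targets=[
    {"dp": [0,0,0.6],"yaw": 0},
    {"dp": [0,0,1.0],"yaw": 0},
    {"dp": [0,0,1.0],"yaw": 0},
  ],
)

```text
clock: 7.42
eef_pos: [499.4, 272.4, 135.9]
tcp_rot: [3.141, 0.001, -3.141]
contact_force: [-2.5, -1.4, 5.9]
opening: 0.242
grasp_force: 40.1
```

Emit:
carry_out(
  targets=[
    {"dp": [0,0,0],"yaw": 0},
    {"dp": [0,0,0],"yaw": 0},
    {"dp": [0,0,0],"yaw": 0},
    {"dp": [0,0,0],"yaw": 0},
    {"dp": [0,0,0],"yaw": 0},
    {"dp": [0,0,0],"yaw": 0},
  ],
  fingers=1,
)

```text
clock: 8.18
eef_pos: [498.9, 272.2, 135.1]
tcp_rot: [-3.142, -0.0, -3.141]
contact_force: [-0.4, 0.1, 0.8]
opening: 1.003
grasp_force: 0.0
```

Emit:
carry_out(
  targets=[
    {"dp": [0,0,-20],"yaw": 0},
    {"dp": [0,0,-60],"yaw": 0},
    {"dp": [0,0,-110],"yaw": 0},
    {"dp": [0,0,-150],"yaw": 0},
    {"dp": [0,0,-150],"yaw": 0},
  ],
)

```text
clock: 8.8
eef_pos: [500.6, 273.1, 288.8]
tcp_rot: [3.139, 0.006, -3.141]
contact_force: [-0.3, -0.6, -0.5]
opening: 0.997
grasp_force: 0.0
```

Emit:
carry_out(
  targets=[
    {"dp": [-35,-50,-5],"yaw": 0},
    {"dp": [-75,-107,-5],"yaw": 0},
    {"dp": [-110,-158,-5],"yaw": 0},
    {"dp": [-135,-193,-5],"yaw": 0},
    {"dp": [-141,-201,-5],"yaw": 0},
    {"dp": [-141,-201,-5],"yaw": 0},
    {"dp": [-141,-201,-5],"yaw": 0},
    {"dp": [-141,-201,-5],"yaw": 0},
  ],
)

```text
clock: 9.8
eef_pos: [639.4, 72.5, 290.2]
tcp_rot: [3.141, -0.0, -3.14]
contact_force: [-0.6, 0.2, 0.4]
opening: 1.004
grasp_force: 0.0
```

```bash
python3 - <<'E'
from h import *
s=r.sense();print(s["eef_pos"],s["tcp_rot"],s["qvel"].round(3));c=r.get_calibration("wrist");a=snap("wrist","w3.png")
u,v=proj("wrist",(645,70,53),c);print(u,v)
t=snap("top","t3.png"); cv2.imwrite("pics/c3.png",cv2.cvtColor(np.hstack([a[0:300,200:600],cv2.resize(t[180:255,180:280],None,fx=4,fy=4)]),4))
u,v=int(u),int(v);g=a.max(2)[v-30:v+31,u-30:u+31]; m=(g<80).astype(np.uint8)
n,l,st,ce=cv2.connectedComponentsWithStats(m)
for i in range(1,n):
    if st[i,4]>8: p=ce[i]+[u-30,v-30]; b=st[i]; q=(b[0]+(b[2]-1)/2+u-30,b[1]+(b[3]-1)/2+v-30); print(st[i],p,q,onz("wrist",q,53,c))
E
```

```text
[639.44619136  72.46265895 290.18539371] [ 3.14141291e+00 -3.16382109e-05 -3.13969644e+00] [-0.003  0.001 -0.002 -0.002 -0.001 -0.002]
312.29449672337927 169.6528798844646
[ 23   6  32  34 452] [322.83185841 158.30530973] (np.float64(320.5), np.float64(161.5)) [634.18780435  80.6799589   53.        ]
```

View pics/c3.png

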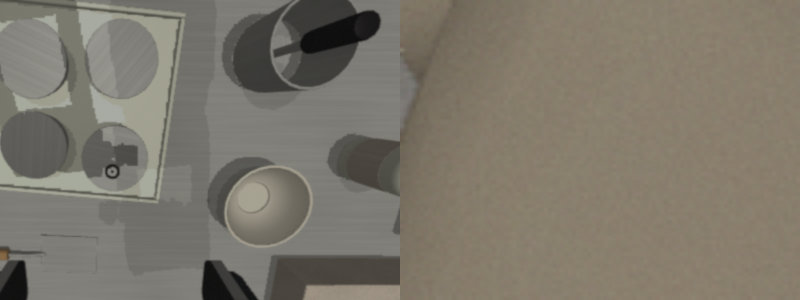

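The presser stands in the pot and the ring is at (312,171) in the wrist view. Shadow merged with the mask, so I'll refine with a darker threshold.

```bash
python3 - <<'E'
from h import *
g=cv2.imread("pics/w3.png").max(2)[160:183,301:324]
m=(g<45); ys,xs=np.nonzero(m); print(len(xs),xs.min()+301,xs.max()+301,ys.min()+160,ys.max()+160)
for t in g[::1]: print(''.join('#' if k<45 else '+' if k<65 else '.' for k in t))
q=((xs.min()+xs.max())/2+301,(ys.min()+ys.max())/2+160);print(q,onz("wrist",q,53))
# presser tilt: top of handle vs expected
print("presser top if upright",proj("wrist",(499,272,175)),"mid",proj("wrist",(499,272,98)), proj("wrist",(499,272,13)))
E
```

```text
33 306 318 165 177
.......................
.......................
.......................
.......................
.........+++++.........
.......+#######+.......
......+###+++###+......
.....+##+.....+##+.....
.....##........+#+.....
.....#..........++.....
.....+..........+#.....
.....+.....+.....#.....
.....+..........+#.....
.....+..........+#.....
.....++.........#+.....
......#+.......++......
......+#++....++.......
........+#####+........
.......................
.......................
.......................
.......................
.......................
(np.float64(312.0), np.float64(171.0)) [647.12809291  69.29810201  53.        ]
presser top if upright [569.66205622  19.31745043] mid [509.7870138   38.63072358] [469.59058429  51.59647009]
```

The ring centre is (312,171), giving a spot of about (646.5,69.5,53). The presser's handle top projects where an upright presser's would. Next, the probe.

Emit:
carry_out(
  targets=[
    {"dp": [20,-33,0],"yaw": 0},
    {"dp": [50,-82,0],"yaw": 0},
    {"dp": [80,-131,0],"yaw": 0},
    {"dp": [110,-181,0],"yaw": 0},
    {"dp": [140,-230,0],"yaw": 0},
    {"dp": [170,-279,0],"yaw": 0},
    {"dp": [195,-320,0],"yaw": 0},
    {"dp": [210,-345,0],"yaw": 0},
    {"dp": [210,-345,40],"yaw": 0},
    {"dp": [210,-345,80],"yaw": 0},
    {"dp": [210,-345,80],"yaw": 0},
    {"dp": [210,-345,80],"yaw": 0},
  ],
)

```text
clock: 11.4
eef_pos: [431.0, -274.0, 211.5]
tcp_rot: [-3.141, 0.001, -3.141]
contact_force: [-0.3, -0.8, 0.9]
opening: 1.0
grasp_force: 0.0
```

```bash
python3 - <<'E'
from h import *
s=r.sense();print(s["eef_pos"],s["tcp_rot"]);c=r.get_calibration("wrist");im=snap("wrist","w4.png")
print(proj("wrist",(429,-273,175),c),proj("wrist",s["eef_pos"],c),proj("wrist",(429,-273,83),c))
E
```

```text
[ 430.97568273 -274.01997054  211.51881658] [-3.14077719e+00  1.26715033e-03 -3.14064246e+00]
[315.68014588 221.04311183] [314.09915512 248.22467065] [315.3504799  185.56255014]
```

View pics/w4.png

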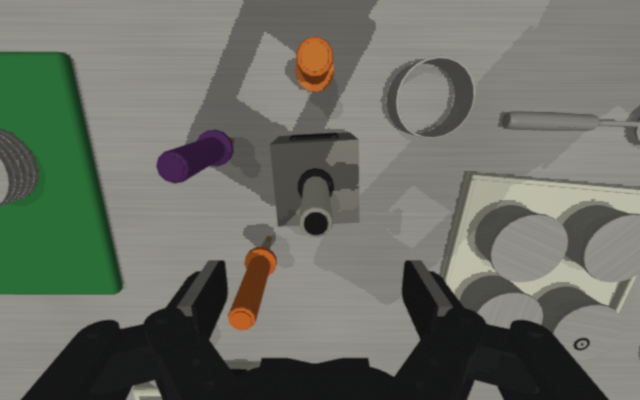

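The probe's white handle top is at (316,222), as projected. The probe is at (429.3,-273), with the look-alikes clear of the fingers.

Emit:
carry_out(
  targets=[
    {"dp": [1.5,1,20],"yaw": 0},
    {"dp": [1.5,1,50],"yaw": 0},
    {"dp": [1.5,1,75],"yaw": 0},
    {"dp": [1.5,1,87],"yaw": 0},
    {"dp": [1.5,1,87],"yaw": 0},
    {"dp": [1.5,1,87],"yaw": 0},
  ],
)

```text
clock: 12.2
eef_pos: [429.5, -273.3, 124.3]
tcp_rot: [-3.141, 0.002, -3.141]
contact_force: [-0.5, -0.5, 0.5]
opening: 1.003
grasp_force: 0.0
```

Emit:
carry_out(
  targets=[
    {"dp": [0,0,0],"yaw": 0},
    {"dp": [0,0,0],"yaw": 0},
    {"dp": [0,0,0],"yaw": 0},
    {"dp": [0,0,0],"yaw": 0},
    {"dp": [0,0,0],"yaw": 0},
    {"dp": [0,0,0],"yaw": 0},
    {"dp": [0,0,0],"yaw": 0},
    {"dp": [0,0,0],"yaw": 0},
  ],
  fingers=-1,
  grip_force=50,
)

```text
clock: 13.2
eef_pos: [428.8, -273.0, 123.3]
tcp_rot: [-3.141, 0.0, -3.141]
contact_force: [-1.5, -1.0, 5.6]
opening: 0.268
grasp_force: 48.8
```

Emit:
carry_out(
  targets=[
    {"dp": [0,0,-6],"yaw": 0},
    {"dp": [0,0,-20],"yaw": 0},
    {"dp": [0,0,-40],"yaw": 0},
    {"dp": [0,0,-60],"yaw": 0},
    {"dp": [0,0,-85],"yaw": 0},
    {"dp": [0,0,-105],"yaw": 0},
    {"dp": [0,0,-110],"yaw": 0},
    {"dp": [0,0,-110],"yaw": 0},
  ],
)

```text
clock: 14.2
eef_pos: [428.6, -272.8, 233.2]
tcp_rot: [-3.141, 0.0, -3.141]
contact_force: [-0.2, -0.5, -1.7]
opening: 0.268
grasp_force: 49.0
```

Emit:
carry_out(
  targets=[
    {"dp": [-15,24,0],"yaw": 0},
    {"dp": [-40,63,0],"yaw": 0},
    {"dp": [-65,102,0],"yaw": 0},
    {"dp": [-90,142,0],"yaw": 0},
    {"dp": [-115,181,0],"yaw": 0},
    {"dp": [-140,220,0],"yaw": 0},
    {"dp": [-165,260,0],"yaw": 0},
    {"dp": [-190,299,0],"yaw": 0},
    {"dp": [-210,330,0],"yaw": 0},
    {"dp": [-217.5,342.5,0],"yaw": 0},
    {"dp": [-217.5,342.5,20],"yaw": 0},
    {"dp": [-217.5,342.5,40],"yaw": 0},
  ],
)

```text
clock: 15.7
eef_pos: [644.7, 68.6, 190.9]
tcp_rot: [-3.141, -0.002, 3.141]
contact_force: [-0.1, -0.5, -2.2]
opening: 0.268
grasp_force: 49.2
```

Emit:
carry_out(
  targets=[
    {"dp": [0,0,0],"yaw": 0},
    {"dp": [0,0,0],"yaw": 0},
    {"dp": [0,0,0],"yaw": 0},
  ],
)

```text
clock: 16.08
eef_pos: [646.4, 69.4, 193.9]
tcp_rot: [3.141, 0.001, 3.142]
contact_force: [0.3, 0.6, -0.7]
opening: 0.268
grasp_force: 49.2
```

```bash
python3 - <<'E'
from h import *
s=r.sense();p=s["eef_pos"];print(p,s["tcp_rot"],s["qvel"].round(3));ims={}
tip=p-[0,0,108.5]; o=[]
for n in("side","top","wrist"):
    c=r.get_calibration(n);im=snap(n,n+"5.png");u=proj(n,tip,c);w=proj(n,(646.5,69.5,53),c);print(n,"tip",u,"spot",w)
    x,y=int((u[0]+w[0])/2),int((u[1]+w[1])/2); x0,y0=max(x-25,0),max(y-30,0)
    o.append(cv2.resize(im[y0:y0+60,x0:x0+50],(250,300),interpolation=0)); print("crop origin",x0,y0)
cv2.imwrite("pics/c5.png",cv2.cvtColor(np.hstack(o),4))
E
```

```text
[646.43250143  69.37250421 193.89230425] [3.14149812e+00 1.28577873e-03 3.14152505e+00] [ 0.003 -0.     0.    -0.002 -0.001 -0.   ]
side tip [340.99270134 187.77598788] spot [340.91066395 196.57383393]
crop origin 315 162
top tip [293.47131894 163.69004251] spot [294.20762614 167.22918213]
crop origin 268 135
wrist tip [313.91347139 193.53164222] spot [314.07612841 184.36335258]
crop origin 288 158
```

View pics/c5.png

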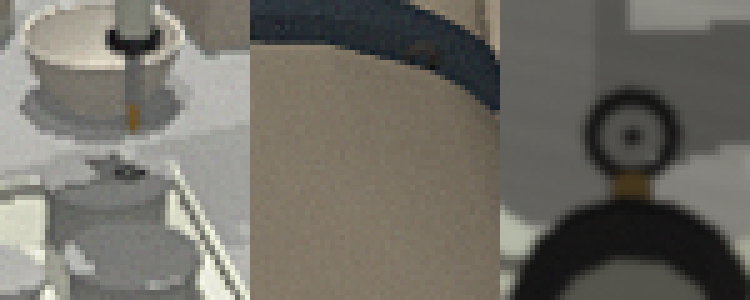

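The side crop shows the brass tip end at (341.3,188) over the ring at (340.3,196). In the wrist crop, the tip and the ring share column ~314. They line up to about 1–2 mm, so I'll descend close and check once more.

Emit:
carry_out(
  targets=[
    {"dp": [0,0,10],"yaw": 0},
    {"dp": [0,0,20],"yaw": 0},
    {"dp": [0,0,26],"yaw": 0},
    {"dp": [0,0,26],"yaw": 0},
    {"dp": [0,0,26],"yaw": 0},
  ],
)

```text
clock: 16.85
eef_pos: [646.2, 69.8, 167.2]
tcp_rot: [3.142, 0.0, -3.141]
contact_force: [0.6, 0.2, -1.6]
opening: 0.271
grasp_force: 49.2
```

```bash
python3 - <<'E'
from h import *
s=r.sense();p=s["eef_pos"];print(p,s["tcp_rot"],s["contact_force"])
tip=p-[0,0,108.5]; o=[]
for n in("side","wrist"):
    c=r.get_calibration(n);im=snap(n,n+"6.png");u=proj(n,tip,c);w=proj(n,(646.5,69.5,53),c);print(n,"tip",u,"spot",w,"d/dx10",proj(n,(656.5,69.5,53),c)-w,"d/dy10",proj(n,(646.5,79.5,53),c)-w)
    x0,y0=int(w[0])-15,int(w[1])-18
    o.append(cv2.resize(im[y0:y0+30,x0:x0+30],(400,400),interpolation=0)); print("crop origin",x0,y0)
cv2.imwrite("pics/c6.png",cv2.cvtColor(np.hstack(o),4))
E
```

```text
[646.21285685  69.78013568 167.21346227] [ 3.14157840e+00  2.67433394e-04 -3.14111169e+00] [ 0.58982456  0.16162153 -1.60886733]
side tip [340.81566719 195.00572709] spot [340.91066395 196.57383393] d/dx10 [ 2.87680019 -0.43567151] d/dy10 [-0.98241677 -1.33409367]
crop origin 325 178
wrist tip [314.1829648  193.45554919] spot [313.88201937 191.98570229] d/dx10 [-5.97975405e-04  1.02712688e+01] d/dy10 [1.08161044e+01 5.06028496e-03]
crop origin 298 173
```

View pics/c6.png

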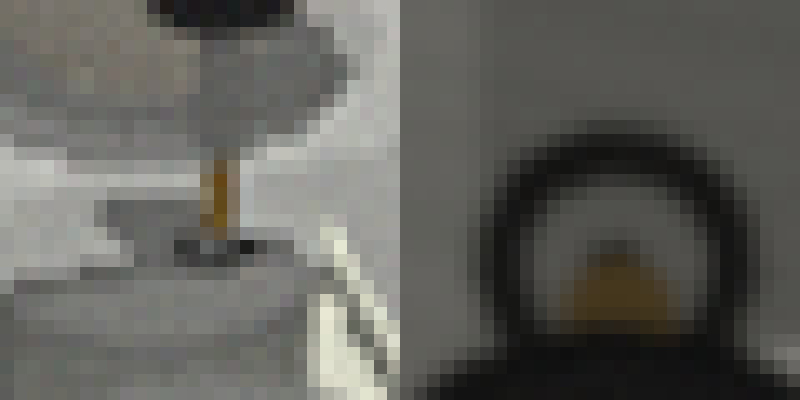

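The tip and ring agree in y (both column ~314). Both views put the tip about 1.7 mm too far in +x, so I'll correct by that and descend to contact.

Emit:
carry_out(
  targets=[
    {"dp": [1.7,0,0],"yaw": 0},
    {"dp": [1.7,0,0],"yaw": 0},
    {"dp": [1.7,0,3],"yaw": 0},
    {"dp": [1.7,0,3],"yaw": 0},
    {"dp": [1.7,0,3],"yaw": 0},
  ],
)

```text
clock: 17.58
eef_pos: [644.3, 69.7, 164.0]
tcp_rot: [-3.142, -0.0, -3.141]
contact_force: [0.1, 0.5, -1.5]
opening: 0.264
grasp_force: 49.2
```

```bash
python3 - <<'E'
from h import *
s=r.sense();p=s["eef_pos"];print(p,s["tcp_rot"],s["contact_force"])
o=[]
for n in("side","wrist"):
    c=r.get_calibration(n);im=snap(n,n+"7.png");w=proj(n,(646.5,69.5,53),c);u=proj(n,p-[0,0,108.5],c);print(n,"tip",u,"spot",w)
    x0,y0=int(w[0])-15,int(w[1])-18
    o.append(cv2.resize(im[y0:y0+30,x0:x0+30],(400,400),interpolation=0)); print("crop origin",x0,y0)
cv2.imwrite("pics/c7.png",cv2.cvtColor(np.hstack(o),4))
E
```

```text
[644.30173466  69.73768654 164.02521628] [-3.14158641e+00 -9.84352256e-05 -3.14117730e+00] [ 0.12190462  0.53815453 -1.45377388]
side tip [340.26010804 195.9563744 ] spot [340.91066395 196.57383393]
crop origin 325 178
wrist tip [314.18147641 193.56472928] spot [313.92237295 195.07685138]
crop origin 298 177
```

View pics/c7.png

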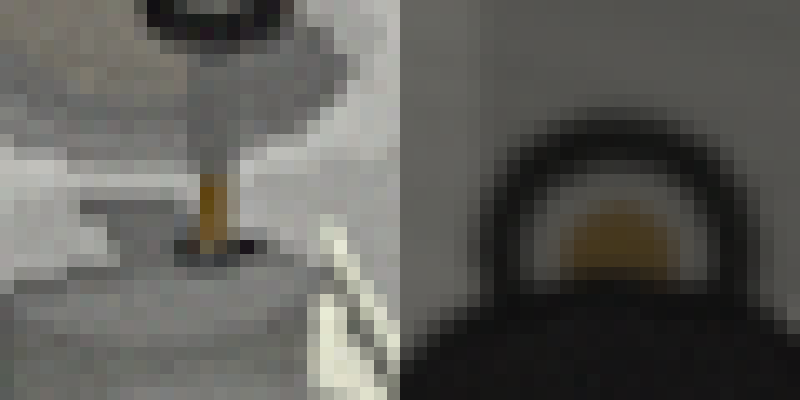

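The tip is centred in the ring in both views (side 213 against 214, and concentric in the wrist view). Now I'll press in stages.

Emit:
carry_out(
  targets=[
    {"dp": [0,0,1.5],"yaw": 0},
    {"dp": [0,0,3],"yaw": 0},
    {"dp": [0,0,4.5],"yaw": 0},
    {"dp": [0,0,5],"yaw": 0},
    {"dp": [0,0,5],"yaw": 0},
    {"dp": [0,0,5],"yaw": 0},
  ],
)

```text
clock: 18.42
eef_pos: [644.4, 69.7, 159.2]
tcp_rot: [-3.142, 0.0, -3.141]
contact_force: [0.8, -0.2, 1.1]
opening: 0.267
grasp_force: 49.2
```

Emit:
carry_out(
  targets=[
    {"dp": [0,0,1],"yaw": 0},
    {"dp": [0,0,2],"yaw": 0},
    {"dp": [0,0,2],"yaw": 0},
    {"dp": [0,0,2],"yaw": 0},
  ],
)

```text
clock: 18.92
eef_pos: [644.4, 69.7, 157.1]
tcp_rot: [-3.142, 0.0, -3.141]
contact_force: [0.2, -0.7, 0.5]
opening: 0.263
grasp_force: 49.2
```

Emit:
carry_out(
  targets=[
    {"dp": [0,0,1],"yaw": 0},
    {"dp": [0,0,1.6],"yaw": 0},
    {"dp": [0,0,1.6],"yaw": 0},
    {"dp": [0,0,1.6],"yaw": 0},
  ],
)

```text
clock: 19.42
eef_pos: [644.4, 69.7, 155.5]
tcp_rot: [3.142, 0.0, -3.141]
contact_force: [-0.3, 0.1, 0.6]
opening: 0.262
grasp_force: 49.2
```

```bash
python3 - <<'E'
from h import *
f=[];z=[]
for i in range(16):
    r.grab_frame("side"); s=r.sense(); f.append(s["contact_force"]); z.append(s["eef_pos"])
print(np.mean(f,0),np.std(f,0)/4,np.mean(z,0),s["tcp_rot"])
snap("side","side8.png");snap("top","top8.png")
a=cv2.imread("pics/side7.png");b=cv2.imread("pics/side8.png")
for im in(a,b):
    col=im[170:202,341].astype(int); print([y+170 for y in range(32) if col[y,2]-col[y,0]>35])
# tin movement: compare tins in tray between frames
d=cv2.absdiff(a,b).max(2)[190:245,278:372];print((d>40).sum())
E
```

```text
[-0.07079575 -0.45310388  1.24963108] [0.10601431 0.08229522 0.14866073] [644.33465923  69.72734961 155.50312599] [-3.14154824e+00 -2.37570156e-05 -3.14113058e+00]
[192, 193, 194, 195]
[194, 195, 196]
23
```

```bash
python3 -c "
from rig import r
print(r.sign_off())"
```

```text
the job is handed in; nothing more can be done
None
```

The presser is standing upright in the pot, released, and I handed in the job with the probe held upright on the ring's dot and its spring tip pushed in about 6 mm (roughly 2.5 N).

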